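Stand the slumped book back in the row and push the bookend up to it

TASK

The last book of the row has slumped away from the others and leans on the loose plaster bookend. Push the top of the leaning book with the fingertips until it stands upright against the row again, leaving the bookend where it is meanwhile; then push the bookend along the table until it is snug against the book. Only push: do not pick up or lift anything, and leave the other things on the table where they are.

Things in the scene. Friction and masses are not known exactly. Their poses are not given: they have to be found in the camera images.
- row: Five upright books and a plaster block, fixed as one piece: 224 mm long, 120-135 deep, 158-174 high (end book 172 high, 135 deep). Origin on the table at the middle of the foot of the flat end face that looks to the slumped book. Its -y points from that face to the slumped book and bookend, +y runs along the row, x is the books' depth (spines at -x), z up. Yaw varies.
- book: Slumped loose book, brown-red, 130 deep (x) x 30 thick (y) x 170 mm high (z), 0.4 kg. Origin: centre of its underside. Leans 0.4-0.7 rad, top toward the row's -y, resting on its lower -y edge near its place and on the bookend's top edge. Pushed at the top toward +y it pivots on that edge, then stands by itself; the row stops it. In place, its origin is 15 mm from the end face.
- bookend: Loose white plaster stepped block, 0.8 kg: a wall 160 wide (x), 16 thick, 90 mm high, its smooth face toward +y (the book); behind it a step 45 high (160 wide too) ending 130 mm behind the face. Origin on the table under the middle of the face; axes within 3 degrees of the row's at first. Slides when the step's rear end is pushed along +y (up to about 8 N). Home: origin 30 mm from the end face.
- maquette: Bystander, to be left alone: clay head study on a round foot, 98 mm high, 60 mm across. Origin at the centre of its underside.
- paint_jar: Bystander, to be left alone: closed paint jar, 52 mm across, 70 mm high. Origin at the centre of its underside.
- cup: Bystander, to be left alone: white open cup, 72 mm across, 85 mm high. Origin at the centre of its underside.
- bear: Bystander, to be left alone: small clay bear on four legs, about 90 x 30 x 60 mm high. Origin at the centre of its underside.
- scraper: Bystander, to be left alone: spatula with wooden handle lying flat, about 0.27 m long; origin where handle and blade meet, handle toward its -x.
- wax_block: Bystander, to be left alone: brown block of wax, 70 x 45 x 30 mm high. Origin at the centre of its underside.
There are look-alikes about, which are no part of the job. Leave any orange or turquoise look-alike of the bookend alone.

How it is judged:
By the outcome, as a careful person would: the job done as asked, in the order asked, and still so for the second after the job is handed in, with the robot touching nothing.
It also fails if it takes over 48 s, if anything falls off the work surface, if the arm or the gripper's body presses on something with over 40 N, if the wrist force passes 120 N, or if a joint passes its speed limit or range.

ROBOT

A 7-joint arm with a two-finger parallel gripper is mounted at the origin on the work surface. World frame = base frame: x ahead of the robot, y to its left, z up, the work surface at z = 0. Lengths are in mm, angles in rad, forces in N, time in s.
With the tool pointing down it reaches from about 400 to 875 mm from the base axis. Payload 4.4 kg.
Tool frame: the origin (TCP) lies at the very end of the fingers, on their centre line; the grasp point (between the pads) lies 19 mm behind it (ctrl.grasp_offset is the distance from the TCP to the grasp point, in mm); z points along the fingers, y is the line along which they close (so a half turn about z gives the same grasp; the last joint's range is limited). The gripper opens to 85 mm and grips with 20 to 120 N. Pads are 22 mm wide; open, the fingers measure 114 mm over their backs; the gripper's body (76 mm by 85 mm) begins 54 mm behind the grasp point. The pads swing forward as they close: fully open they stand 13 mm farther back than shut.
Start: joints at [1.216, 0.628, 0.038, 1.517, -0.027, 0.996, -0.02], TCP at [185.149, -623.087, 231.313] pointing down, gripper open.
Joint ranges: [-3.06, 3.06], [-0.37, 2.12], [-1.25, 1.32], [0.18, 2.47], [-1.1, 4.24], [0.23, 1.98], [-2.94, 2.94]. Speed limits (rad/s): [2.57, 2.57, 3.14, 3.14, 3.14, 3.14, 3.14].

INTERFACE

Orientations are given as [roll, pitch, yaw] about the fixed x, y, z axes, in that order (R = Rz(yaw) Ry(pitch) Rx(roll)).
In Python, from cell import status, cams, ctrl gives the robot as it stands.
- The arm moves only by the tool move_arm, never from a script. Its argument "plan" is a list of rows, each a list of 3 entries, a list of its own where there are three numbers: the shift along the world's x, y, z in mm, then the turn, a rotation vector about the world's x, y, z in degrees, then the opening, from 0 (shut) to 1 (fully open). In form: [[[x, y, z], [wx, wy, wz], gripper], ...]. A call has 1 to 10 rows; each row shifts and turns the commanded pose from where the row before left it; what a row does not reach is not made up. A row lasts 1/8 s, in which the tool goes at most 62.5 mm and 10.7 degrees, less where a joint would pass 70% of its speed; a pose out of reach is approached as far as the arm can. A call with a gripper value outside its range is refused whole. The fingers move at their own pace and stop on an object; the grip force is fixed at half the most. Time passes only in rows, so rows that do not move let the fingers close. It gives the time, the measured TCP pose, the force, the opening and the grip force at its end, in the units of the state.
- status.read_state(): the state, without advancing time (a new reading comes with each control period).
- cams.get_image(name): name is "side" or "top"; returns the picture (384x512x3 uint8, blue, green, red); there is no depth.
- cams.camera_params(name): a dict with "K" (3x3 intrinsics, pixels), "pose" (4x4, takes a point from camera to world coordinates). Camera axes: x right, y down, z forward; pixel columns grow to the right and rows downward; lengths in mm; the calibration is good to about 2 mm. A picture is of the moment at which its call begins. camera_params takes no time and is no camera call.
- ctrl.finish_job(): hands the job in; it is judged then, once.
The state is a dict: "clock": time; "qpos": joint angles; "qd": joint speeds; "tau": joint torques, N m; "eef_pos": TCP position; "tool_rot": TCP orientation; "force": force on the tool from outside, world axes, zero at the start; "torque": the same for the moment, N m; "width": finger opening in mm; "gripper_force": force on a finger pad.
Only numpy, scipy, OpenCV 4.12 (cv2) and the standard library are available. Lean on these libraries where they do the work, as an engineer would, in place of code of your own. Each camera call takes 0.05 s, during which the arm holds its last target. There are 200 camera calls.

## Working session

There is one attempt and no reset: what is moved stays moved. The work goes in short steps, Python scripts to look and compute and a tool call to move; the robot and the scene stay as the last step left them, time stands still between calls to the robot, and variables do not carry over. Pictures are saved under pics/ and viewed, at most 10 in all, crops included, and the job is handed in when it is done.

Besides the shell and the picture viewer there is one more tool, called after "Request:" as name(argument=value, ...) on one line, values as JSON. move_arm: Moves the arm, as the interface text tells. Its arguments: {"type":"object","properties":{"plan":{"type":"array","items":{"type":"array"}}},"required":["plan"]}

```bash
mkdir -p pics
python3 - <<'E'
from cell import status,cams,ctrl
import cv2,numpy as np
for n in("side","top"):
    im=cams.get_image(n);cv2.imwrite(f"pics/{n}0.png",im)
    p=cams.camera_params(n);print(n,np.round(p["K"],1).tolist(),np.round(p["pose"],3).tolist())
s=status.read_state();print(s["clock"],s["eef_pos"],s["tool_rot"],s["width"],s["force"])
E
```

```text
side [[379.2, 0.0, 251.1], [0.0, 379.2, 189.7], [0.0, 0.0, 1.0]] [[0.998, -0.044, 0.055, 475.923], [-0.07, -0.595, 0.801, -953.309], [-0.003, -0.802, -0.597, 792.508], [0.0, 0.0, 0.0, 1.0]]
top [[457.5, 0.0, 255.6], [0.0, 457.5, 188.2], [0.0, 0.0, 1.0]] [[0.014, -0.997, 0.077, 406.889], [-1.0, -0.014, -0.006, 76.081], [0.007, -0.077, -0.997, 1803.17], [0.0, 0.0, 0.0, 1.0]]
0.1 [ 184.95776521 -622.52826459  230.50011174] [-3.13985694e+00  2.04537925e-05  2.88714873e-01] 85.23139894795823 [-0.84857666 -1.16082397 -0.20670814]
```

View pics/side0.png

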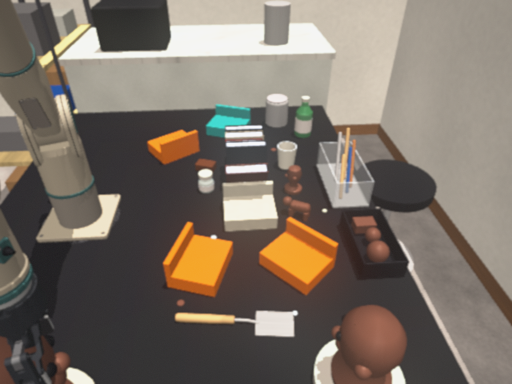

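View pics/top0.png

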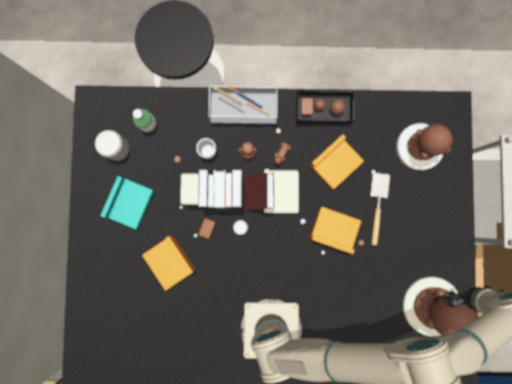

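The side view shows the row around (245,150), and the white bookend at (250,205) beyond the book. The top view shows the row at (180–243,188), the slumped dark-red book at (256,191) and the white bookend at (286,191). The look-alikes are orange at (338,160), (336,230) and (168,262), and turquoise at (127,203). The white block touching the red book is the one that fits. I'll confirm it in a crop.

Run:
```python
import cv2,numpy as np
a=cv2.imread("pics/top0.png")[130:250,170:320];b=cv2.imread("pics/side0.png")[110:240,185:325]
a=cv2.resize(a,None,fx=4,fy=4,interpolation=cv2.INTER_CUBIC)[:,:];b=cv2.resize(b,None,fx=4,fy=4,interpolation=cv2.INTER_CUBIC)
cv2.imwrite("pics/topc.png",a);cv2.imwrite("pics/sidec.png",b)
```

```text
(no output)
```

View pics/topc.png

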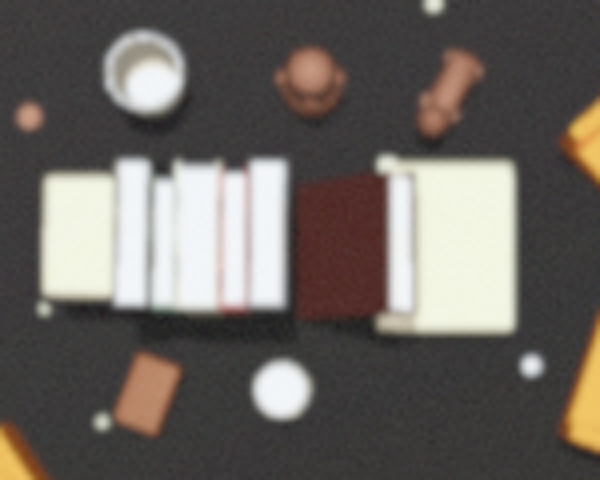

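View pics/sidec.png

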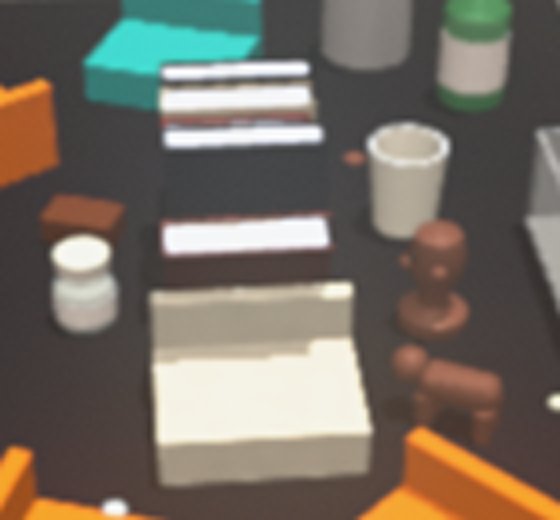

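The top crop shows the white stepped block with the red book's page edge resting on its wall, at crop (388–414,172–315). In the side crop its wall is toward the book and its step end faces the camera, at crop (158–368,430–480). That is the bookend.

```bash
cat > h.py <<'E'
import numpy as np
from cell import status,cams,ctrl
P={n:cams.camera_params(n) for n in("side","top")}
def ray(n,u,v):
    p=P[n];T=np.array(p["pose"]);d=T[:3,:3]@np.linalg.solve(np.array(p["K"]),[u,v,1.]);return T[:3,3],d/np.linalg.norm(d)
def plane(n,uv,z):
    o,d=ray(n,*uv);return o+d*(z-o[2])/d[2]
def tri(a,b):
    o1,d1=ray("side",*a);o2,d2=ray("top",*b)
    t=np.linalg.lstsq(np.c_[d1,-d2],o2-o1,rcond=None)[0];p,q=o1+d1*t[0],o2+d2*t[1];return (p+q)/2,np.linalg.norm(p-q)
S=lambda x,y:(185+x/4-.4,110+y/4-.4)
T=lambda x,y:(170+x/4-.4,130+y/4-.4)
E
python3 - <<'E'
from h import *
np.set_printoptions(precision=1,suppress=True)
print("row end face top corners",plane("top",T(289,158),172),plane("top",T(288,309),172), "row far", plane("top",T(42,174),160),plane("top",T(42,299),160))
print(" side",plane("side",S(164,147),172),plane("side",S(324,141),172))
print("step rear top z45",plane("top",T(517,160),45),plane("top",T(517,333),45),plane("side",S(158,444),45),plane("side",S(369,428),45))
print("step rear foot",plane("side",S(161,482),0),plane("side",S(366,468),0))
print("wall rear top z90",plane("side",S(152,293),90),plane("side",S(352,286),90))
print("book top -y edge",tri(S(164,255),T(414,315)),tri(S(329,249),T(414,172)))
print("book top +y edge",tri(S(164,223),T(388,315)),tri(S(328,217),T(388,174)))
print("others: maq",plane("top",T(310,80),80),"bear",plane("top",T(435,130),30),plane("top",T(475,60),40),"jar",plane("top",T(282,390),70))
for n,uv in (("orangeA",(313,166)),("oA2",(341,136)),("oA3",(363,160)),("oA4",(335,187)),("oB1",(311,235)),("oB2",(318,207)),("oB3",(361,218)),("oB4",(352,252))): print(n,plane("top",uv,45))
E
```

```text
row end face top corners [601.4 116.3 172. ] [466.1 115.  172. ] row far [585.1 339.  160. ] [472.3 336.  160. ]
 side [467.2 120.1 172. ] [597.4 120.  172. ]
step rear top z45 [ 617.9 -101.1   45. ] [ 450.8 -102.2   45. ] [453.7 -98.4  45. ] [612.6 -91.8  45. ]
step rear foot [454.  -91.1   0. ] [612.6 -86.8   0. ]
wall rear top z90 [452.7  32.3  90. ] [612.5  30.   90. ]
book top -y edge (array([463.7,   1.5, 146.7]), np.float64(0.9726127823204074)) (array([591.7,   2.9, 145.1]), np.float64(3.5668393851783717))
book top +y edge (array([463.8,  25.5, 160. ]), np.float64(2.7212275976024753)) (array([590.6,  26.9, 158.5]), np.float64(1.5126184146748307))
others: maq [687.3  99.8  80. ] bear [648.  -22.3  30. ] [715.9 -60.   40. ] jar [393.3 121.8  70. ]
orangeA [ 632.7 -155.8   45. ]
oA2 [ 752.  -264.4   45. ]
oA3 [ 659.1 -349.9   45. ]
oA4 [ 552.4 -241.2   45. ]
oB1 [ 366.7 -149.3   45. ]
oB2 [ 474.3 -175.7   45. ]
oB3 [ 434.4 -341.2   45. ]
oB4 [ 304.3 -306.3   45. ]
```

Estimates, all consistent with the given sizes:

| Quantity | Value |
|---|---|
| Row end face | y≈117 |
| Row centre | x≈533 |
| Row yaw | ≈0.01 rad |
| Book lean | ≈0.53 rad |
| Book pivot | y≈88 |
| Book top edge | y≈2, z≈146 |
| Bookend face | y≈36–42 |
| Bookend rear | y≈−92 |

I'll move with the fingers open along x.

Request:
move_arm(plan=[[[0,0,60],[0,0,0],1],[[32,53,0],[0,0,8.2],1],[[32,53,0],[0,0,8.2],1],[[32,53,0],[0,0,8.2],1],[[32,53,0],[0,0,8.2],1],[[32,53,0],[0,0,8.2],1],[[32,53,0],[0,0,8.2],1],[[32,53,0],[0,0,8.2],1],[[32,53,0],[0,0,8.2],1],[[32,53,0],[0,0,8.2],1]])

```text
clock: 1.35
eef_pos: [473.7, -144.5, 291.2]
tool_rot: [-3.142, 0.0, 1.581]
force: [1.6, 0.1, 0.2]
width: 85.7
gripper_force: 0.0
```

Request:
move_arm(plan=[[[28,45,0],[0,0,0],1],[[28,45,-20],[0,0,0],1],[[0,5,-45],[0,0,0],1],[[0,5,-45],[0,0,0],1],[[0,0,-45],[0,0,0],1],[[0,0,0],[0,0,0],1]])

```text
clock: 2.1
eef_pos: [526.3, -46.0, 133.5]
tool_rot: [-3.134, -0.0, 1.577]
force: [-0.6, -0.6, -0.0]
width: 85.3
gripper_force: 0.0
```

Run:
```python
from h import *
import cv2
im=cams.get_image("side");cv2.imwrite("pics/side1.png",cv2.resize(im[60:250,150:350],None,fx=3,fy=3,interpolation=cv2.INTER_CUBIC))
s=status.read_state();print(s["eef_pos"],s["force"],s["clock"])
```

```text
[528.25178804 -46.00403595 135.60716872] [0.34776686 0.28392503 0.34233263] 2.15
```

View pics/side1.png

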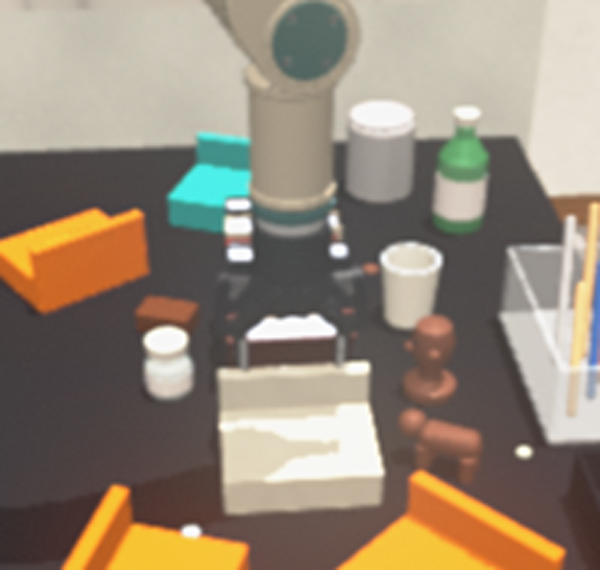

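The open fingers are at crop (243,350) and (340,350), in front of the book and clear of the bookend wall. Open tips sit slightly high, so I'll lower a bit and then push.

Request:
move_arm(plan=[[[3,0,-25],[0,0,0],1],[[0,15,0],[0,0,0],1],[[0,10,0],[0,0,0],1],[[0,8,0],[0,0,0],1],[[0,6,0],[0,0,0],1],[[0,6,1],[0,0,0],1],[[0,6,1],[0,0,0],1],[[0,6,1],[0,0,0],1],[[0,6,2],[0,0,0],1],[[0,6,2],[0,0,0],1]])

```text
clock: 3.4
eef_pos: [532.1, 23.5, 118.4]
tool_rot: [-3.141, -0.0, 1.577]
force: [-0.3, 0.3, 0.9]
width: 85.3
gripper_force: 0.2
```

Run:
```python
from h import *
import cv2
a=cams.get_image("side")[90:240,170:330];b=cams.get_image("top")[130:250,160:320]
a=cv2.resize(a,(480,450));b=cv2.resize(b,(320,240));b=cv2.copyMakeBorder(b,0,210,0,0,cv2.BORDER_CONSTANT)
cv2.imwrite("pics/m2.png",np.hstack([a,b]))
s=status.read_state();print(s["eef_pos"],s["force"],s["clock"])
```

```text
[532.34803602  24.20055244 118.57543663] [ 0.0278539   0.22413365 -0.25552052] 3.5
```

View pics/m2.png

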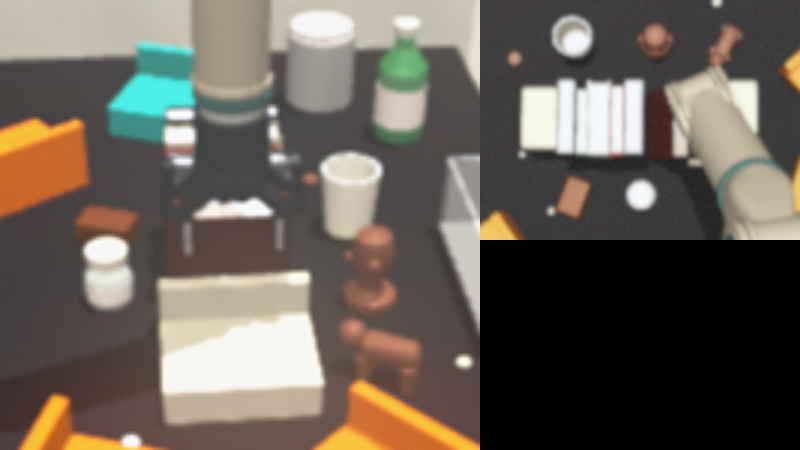

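The red cover strip in the top view (x 645–672) has narrowed and the page edge is moving toward the row. The bookend looks unmoved. I'll keep pushing.

Request:
move_arm(plan=[[[0,6,2],[0,0,0],1],[[0,6,2],[0,0,0],1],[[0,6,2],[0,0,0],1],[[0,6,2],[0,0,0],1],[[0,5,2],[0,0,0],1],[[0,5,2],[0,0,0],1],[[0,5,2],[0,0,0],1],[[0,5,0],[0,0,0],1],[[0,4,0],[0,0,0],1],[[0,0,0],[0,0,0],1]])

```text
clock: 4.75
eef_pos: [532.1, 71.3, 132.3]
tool_rot: [-3.142, -0.0, 1.577]
force: [-0.1, -0.2, 1.0]
width: 85.2
gripper_force: 0.0
```

Request:
move_arm(plan=[[[0,2,0],[0,0,0],1],[[0,2,0],[0,0,0],1],[[0,1,0],[0,0,0],1],[[0,0,0],[0,0,0],1]])

```text
clock: 5.25
eef_pos: [532.1, 75.9, 132.3]
tool_rot: [-3.142, 0.0, 1.577]
force: [-0.2, -0.6, 0.0]
width: 85.4
gripper_force: 0.2
```

Request:
move_arm(plan=[[[0,-10,0],[0,0,0],1],[[0,-30,0],[0,0,0],1],[[0,-50,0],[0,0,0],1],[[0,-60,0],[0,0,0],1],[[0,-60,0],[0,0,0],1],[[0,0,0],[0,0,0],1]])

```text
clock: 6.0
eef_pos: [530.7, -142.2, 131.9]
tool_rot: [-3.14, 0.004, 1.565]
force: [0.1, 0.5, -0.9]
width: 85.4
gripper_force: 0.0
```

Run:
```python
from h import *
import cv2
a=cams.get_image("side")[90:240,170:330];b=cams.get_image("top")[140:230,170:310]
cv2.imwrite("pics/sf.png",a);cv2.imwrite("pics/tf.png",b)
a=cv2.resize(a,(480,450));b=cv2.resize(b,(320,206));b=cv2.copyMakeBorder(b,0,244,0,0,cv2.BORDER_CONSTANT)
cv2.imwrite("pics/m3.png",np.hstack([a,b]))
s=status.read_state();print(s["eef_pos"],s["force"],s["clock"])
```

```text
[ 531.69339263 -135.40331516  132.19722311] [0.1375317  0.42389595 0.47091188] 6.1
```

View pics/m3.png

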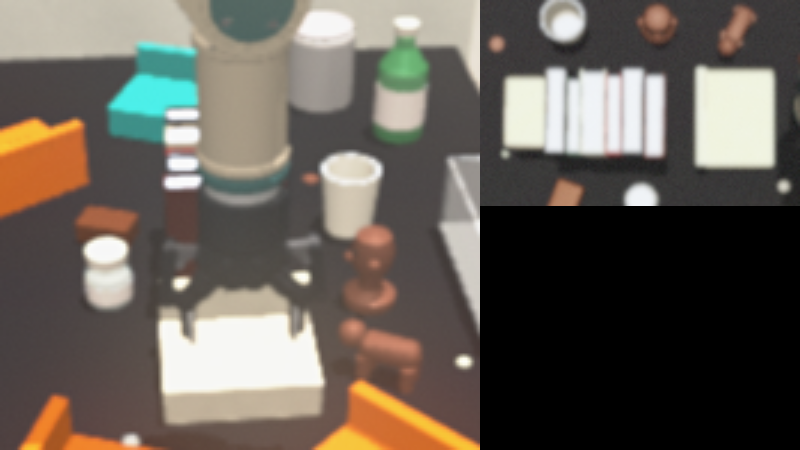

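The book stands upright against the row, with its page edge at about (655,115) in the top panel. The bookend at (696–775,68–167) is where it was. Next I'll measure the gap and yaw from the unobstructed top view.

Run:
```python
from h import *
import cv2
np.set_printoptions(precision=1,suppress=True)
g=cv2.cvtColor(cv2.imread("pics/tf.png"),cv2.COLOR_BGR2GRAY).astype(float)
def edge(v,lo,hi):
    r=g[v,lo:hi];m=(r.max()+r.min())/2
    i=np.flatnonzero(np.diff(np.sign(r-m)))[0];return lo+i+(m-r[i])/(r[i+1]-r[i])
for v in range(34,70,5):
    e=[edge(v,76,88),edge(v,88,102),edge(v,120,138)]
    print(v,np.round(e,2),[plane("top",(170+x,140+v),z)[:2] for x,z in zip(e,(170,90,45))])
w,x=[],[]
for c in (105,115,125):
    col=g[:,c];m=140;i=np.flatnonzero(col>m);print(c,plane("top",(170+c,140+i[i>20].min()),45),plane("top",(170+c,140+i[(i>20)&(i<80)].max()),45))
```

```text
34 [ 80.3  93.7 128.4] [array([584.4,  85.8]), array([593.9,  35.8]), array([600.8, -99.4])]
39 [ 80.3  93.7 128.4] [array([566.4,  85.5]), array([575. ,  35.7]), array([581.3, -99.6])]
44 [ 80.3  93.6 128.5] [array([548.4,  85.3]), array([556.1,  35.6]), array([562. , -99.9])]
49 [ 80.1  93.6 128.5] [array([530.4,  85.8]), array([537.2,  35.4]), array([ 542.6, -100.3])]
54 [ 80.   93.7 128.6] [array([512.5,  85.6]), array([518.4,  35. ]), array([ 523.3, -100.6])]
59 [ 80.   93.7 128.6] [array([494.6,  85.6]), array([499.6,  34.8]), array([ 504. , -100.7])]
64 [ 79.9  93.6 128.5] [array([476.7,  85.5]), array([480.9,  34.8]), array([ 484.7, -100.8])]
69 [ 79.   93.6 128.5] [array([458.8,  88.5]), array([462.2,  34.5]), array([ 465.5, -100.7])]
105 [615.   -8.8  45. ] [452.7 -10.5  45. ]
115 [615.6 -47.5  45. ] [453.3 -48.9  45. ]
125 [616.1 -86.2  45. ] [453.8 -87.4  45. ]
```

Request:
move_arm(plan=[[[2,5,-40],[0,0,0],1],[[0,0,-45],[0,0,0],1],[[0,0,-32],[0,0,0],1],[[0,8,0],[0,0,0],1],[[0,5,0],[0,0,0],1],[[0,3,0],[0,0,0],1],[[0,3,0],[0,0,0],1],[[0,3,0],[0,0,0],1],[[0,3,0],[0,0,0],1],[[0,3,0],[0,0,0],1]])

```text
clock: 7.35
eef_pos: [534.0, -104.7, 16.0]
tool_rot: [-3.141, 0.004, 1.574]
force: [0.8, -7.8, 5.5]
width: 85.8
gripper_force: 3.7
```

Request:
move_arm(plan=[[[0,4,0],[0,0,0],1],[[0,4,0],[0,0,0],1],[[0,4,0],[0,0,0],1],[[0,4,0],[0,0,0],1],[[0,4,0],[0,0,0],1],[[0,4,0],[0,0,0],1],[[0,4,0],[0,0,0],1],[[0,4,0],[0,0,0],1],[[0,4,0],[0,0,0],1],[[0,0,0],[0,0,0],1]])

```text
clock: 8.6
eef_pos: [534.3, -67.7, 15.9]
tool_rot: [3.141, 0.003, 1.574]
force: [-0.0, -5.4, 3.4]
width: 85.6
gripper_force: 2.6
```

Run:
```python
from h import *
import cv2
np.set_printoptions(precision=1,suppress=True)
im=cams.get_image("top")[140:230,170:310];cv2.imwrite("pics/tg.png",im)
a=cams.get_image("side")[90:240,170:330];a=cv2.resize(a,(480,450));b=cv2.resize(im,(320,206));b=cv2.copyMakeBorder(b,0,244,0,0,cv2.BORDER_CONSTANT)
cv2.imwrite("pics/m4.png",np.hstack([a,b]))
s=status.read_state();print(s["eef_pos"],s["force"],s["clock"])
```

```text
[534.4 -67.7  15.9] [-1.1 -5.   4.4] 8.7
```

View pics/m4.png

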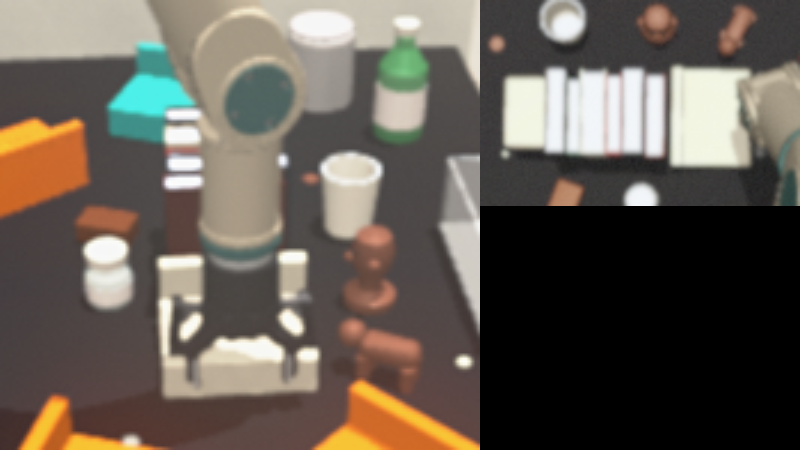

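The bookend face is now near y≈73 (panel x 671) and the book face is at ≈85.6, so about 12 mm remains. I'll go slowly from here.

Request:
move_arm(plan=[[[0,3,0],[0,0,0],1],[[0,3,0],[0,0,0],1],[[0,2,0],[0,0,0],1],[[0,1,0],[0,0,0],1],[[0,1,0],[0,0,0],1],[[0,0,0],[0,0,0],1]])

```text
clock: 9.45
eef_pos: [534.3, -58.4, 15.9]
tool_rot: [3.141, 0.004, 1.574]
force: [-0.9, -6.2, 2.9]
width: 85.5
gripper_force: 3.3
```

Request:
move_arm(plan=[[[0,1,0],[0,0,0],1],[[0,0,0],[0,0,0],1]])

```text
clock: 9.7
eef_pos: [534.3, -57.5, 15.9]
tool_rot: [3.141, 0.004, 1.574]
force: [0.2, -7.0, 3.5]
width: 85.6
gripper_force: 3.3
```

Request:
move_arm(plan=[[[0,1,0],[0,0,0],1],[[0,0,0],[0,0,0],1]])

```text
clock: 9.95
eef_pos: [534.3, -56.5, 15.9]
tool_rot: [3.141, 0.004, 1.574]
force: [-0.3, -5.9, 3.5]
width: 85.6
gripper_force: 3.3
```

Request:
move_arm(plan=[[[0,1,0],[0,0,0],1],[[0,0,0],[0,0,0],1]])

```text
clock: 10.2
eef_pos: [534.3, -55.5, 15.9]
tool_rot: [3.141, 0.004, 1.574]
force: [0.0, -7.0, 4.1]
width: 85.6
gripper_force: 3.3
```

Request:
move_arm(plan=[[[0,1,0],[0,0,0],1],[[0,0,0],[0,0,0],1]])

```text
clock: 10.45
eef_pos: [534.4, -54.8, 15.9]
tool_rot: [3.141, 0.004, 1.574]
force: [0.4, -7.4, 3.8]
width: 85.8
gripper_force: 3.7
```

Request:
move_arm(plan=[[[0,1,0],[0,0,0],1],[[0,0,0],[0,0,0],1]])

```text
clock: 10.7
eef_pos: [534.3, -54.6, 15.9]
tool_rot: [3.141, 0.005, 1.573]
force: [-0.1, -8.3, 3.8]
width: 85.3
gripper_force: 4.4
```

Request:
move_arm(plan=[[[0,1,0],[0,0,0],1],[[0,0,0],[0,0,0],1]])

```text
clock: 10.95
eef_pos: [534.2, -53.9, 15.9]
tool_rot: [3.142, 0.005, 1.573]
force: [0.3, -9.2, 4.8]
width: 85.2
gripper_force: 4.6
```

Request:
move_arm(plan=[[[0,1,0],[0,0,0],1],[[0,0,0],[0,0,0],1]])

```text
clock: 11.2
eef_pos: [534.2, -52.9, 15.9]
tool_rot: [-3.142, 0.005, 1.573]
force: [-0.1, -9.1, 4.6]
width: 85.6
gripper_force: 4.7
```

Request:
move_arm(plan=[[[0,1,0],[0,0,0],1],[[0,0,0],[0,0,0],1]])

```text
clock: 11.45
eef_pos: [534.2, -52.0, 15.9]
tool_rot: [-3.142, 0.005, 1.573]
force: [-0.3, -9.8, 4.8]
width: 85.5
gripper_force: 4.8
```

The force step from 7 to 9 N suggests the bookend now carries the book's foot along. I'll continue until the row stops it.

Request:
move_arm(plan=[[[0,1,0],[0,0,0],1],[[0,0,0],[0,0,0],1]])

```text
clock: 11.7
eef_pos: [534.2, -52.0, 15.9]
tool_rot: [-3.141, 0.007, 1.572]
force: [-0.1, -11.5, 4.2]
width: 85.3
gripper_force: 5.8
```

Request:
move_arm(plan=[[[0,1,0],[0,0,0],1],[[0,0,0],[0,0,0],1]])

```text
clock: 11.95
eef_pos: [534.2, -52.0, 15.9]
tool_rot: [-3.141, 0.008, 1.572]
force: [-0.1, -12.5, 4.4]
width: 85.7
gripper_force: 6.7
```

Request:
move_arm(plan=[[[0,1,0],[0,0,0],1],[[0,0,0],[0,0,0],1]])

```text
clock: 12.2
eef_pos: [534.2, -52.0, 15.9]
tool_rot: [-3.141, 0.009, 1.572]
force: [0.9, -15.1, 4.1]
width: 85.6
gripper_force: 7.7
```

It stopped solid at y=−52 with the force climbing, so everything is snug. I'll back off, rise and check.

Request:
move_arm(plan=[[[0,-4,0],[0,0,0],1],[[0,-8,0],[0,0,0],1],[[0,-25,0],[0,0,0],1],[[0,-25,0],[0,0,0],1],[[0,-5,45],[0,0,0],1],[[0,-10,60],[0,0,0],1],[[0,-30,50],[0,0,0],1],[[0,-50,30],[0,0,0],1],[[0,-20,0],[0,0,0],1],[[0,0,0],[0,0,0],1]])

```text
clock: 13.45
eef_pos: [533.2, -222.1, 199.4]
tool_rot: [-3.14, -0.001, 1.574]
force: [-0.5, -0.0, -0.1]
width: 85.2
gripper_force: 0.0
```

Run:
```python
from h import *
import cv2
np.set_printoptions(precision=1,suppress=True)
im=cams.get_image("top")[140:230,170:310];cv2.imwrite("pics/th.png",im)
a=cams.get_image("side")[90:240,170:330];a=cv2.resize(a,(480,450));b=cv2.resize(im,(320,206));b=cv2.copyMakeBorder(b,0,244,0,0,cv2.BORDER_CONSTANT)
cv2.imwrite("pics/m5.png",np.hstack([a,b]))
g=cv2.cvtColor(im,cv2.COLOR_BGR2GRAY).astype(float)
for v in (36,46,56,66):
    r=g[v];i=np.flatnonzero((r[:-1]>140)!=(r[1:]>140));i=i[i>60];x=i+(140-r[i])/(r[i+1]-r[i]);print(v,x)
    print(plane("top",(170+x[-1],140+v),45))
s=status.read_state();print(s["eef_pos"],s["force"],s["clock"])
```

```text
36 [114.2]
[592.2 -44.6  45. ]
46 [114.2]
[553.4 -44.8  45. ]
56 [114.1]
[514.8 -45.1  45. ]
66 [113.8]
[476.2 -44.1  45. ]
[ 533.5 -218.8  199. ] [-0.2  0.6 -0.4] 13.55
```

View pics/m5.png

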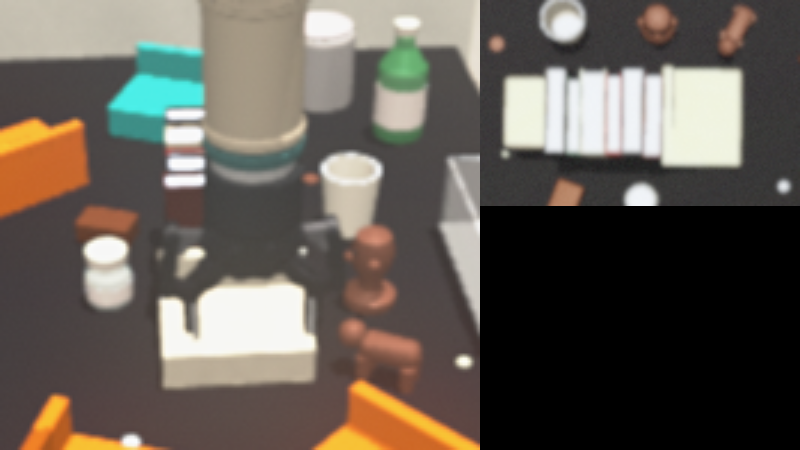

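The top panel shows row, book and bookend in one unbroken line, with the bookend's wall at x≈663 touching the upright book. Its edges are parallel to the row, the bystanders are unmoved and the arm is clear.

```bash
python3 -c "
from cell import ctrl;print(ctrl.finish_job())"
```

```text
the job is handed in; nothing more can be done
None
```

The slumped book now stands upright against the row and the bookend is snug against it. The other things on the table show no movement in the camera views, and I handed the job in at about 13.6 s.

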